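Lay the brass bar in the vee stand

ROBOT

A 6-joint arm with a two-finger parallel gripper is mounted at the origin on the work surface. World frame = base frame: x ahead of the robot, y to its left, z up, the work surface at z = 0. Lengths are in m, angles in rad, forces in N, time in s.
With the tool pointing down it reaches from about 0.275 to 0.875 m from the base axis. Payload 12.5 kg.
Tool frame: the origin (TCP) lies on the centre line of the jaws, within the pads' length; the fingertips stand 14 mm ahead of it and the grasp point (between the pads) lies 5 mm behind it; x points along the fingers, z is the direction in which the jaws open and shut, and the axes are right-handed (so a half turn about x gives the same grasp; the last joint's range is limited). The gripper opens to 85 mm and grips with 20 to 120 N. Pads are 22 mm wide; open, the fingers measure 114 mm over their backs; the gripper's body (76 mm by 85 mm) begins 54 mm behind the grasp point. The pads swing forward as they close: fully open they stand 13 mm farther back than shut.
Start: joints at [1.057, 0.351, 1.652, -0, 1.139, -0.085], TCP at [0.229, 0.5, 0.245] pointing down, gripper open.
Joint ranges: [-2.75, 2.75], [-0.79, 2.1], [0.01, 2.65], [-1.57, 4.71], [0.07, 3.14], [-2.87, 2.87]. Speed limits (rad/s): [2.22, 2.22, 2.79, 3.14, 3.14, 3.14].

INTERFACE

Orientations are given as a unit quaternion [x, y, z, w].
In Python, from bench import env, imaging, order gives the robot as it stands. The module is installed in compiled form; this text tells all that it offers.
- The arm moves only by the tool carry_out, never from a script. Its argument "deltas" is a list of rows, each a list of 7 numbers: the gripper's target within -1 to 1 (shut at 1, half-way at 0, fully open at -1), then the shift along the world's x, y, z each as a share of 0.02 m, from -1 to 1, then the turn, a rotation vector about the world's x, y, z each as a share of pi/4 rad, from -1 to 1. A call has exactly 8 rows; each row shifts and turns the pose as measured when the row begins; what a row does not reach is not made up. A row lasts 1/10 s, in which the tool goes at most 50 mm and 8.59 degrees, less where a joint would pass 70% of its speed; a pose out of reach is approached as far as the arm can. A call with a number of a shift or a turn outside -1 to 1 is refused whole. A call with a gripper value outside its range is refused whole. The fingers move at their own pace and stop on an object; the grip force is fixed at half the most. Time passes only in rows, so rows that do not move let the fingers close, or fill a call up. It gives the time, the measured TCP pose, the force and the opening at its end, in the units of the state.
- env.get_state(): the state, without advancing time (a new reading comes with each control period).
- imaging.snapshot(name): name is "side" or "top" or "wrist"; returns a dict with "color" (384x512x3 uint8, red, green, blue), "fx", "fy", "cx", "cy" (pixels), "R" (3x3) and "t" (3): a world point X has camera coordinates R X + t. Camera axes: x right, y down, z forward; pixel columns grow to the right and rows downward; lengths in m; the calibration is good to about 2 mm. A picture is of the moment at which its call begins. There is no depth.
- order.hand_in(): hands the job in, once; it reports no verdict.
The state is a dict: "time_s": time; "qpos": joint angles; "joint_velocities": joint speeds; "joint_torque": joint torques, N m; "ee_pos": TCP position; "tool_rot": TCP orientation; "wrist_force": force on the tool from outside, world axes, zero at the start; "wrist_torque": the same for the moment, N m; "grip_width": finger opening in m.
Only numpy, scipy, OpenCV 4.12 (cv2) and the standard library are available. Lean on these libraries where they do the work, as an engineer would, in place of code of your own. Each camera call takes 0.05 s, during which the arm holds its last target. There are 200 camera calls.

TASK

Take the brass round bar from the wooden rack and lay it in the green vee stand, so that it rests in both vees and sticks out about evenly at both ends. Lower it in rather than dropping it, and leave the steel and the black bar lying in the rack.

Things in the scene. Friction and masses are not known exactly. Their poses are not given: they have to be found in the camera images.
- brass_center (a point): Brass (yellow) round bar, 160 mm long, 24 mm diameter, about 0.6 kg, lying level in the low wooden rack at the robot's left. The point is its centre, on its axis at mid-length, 37 mm above the bench; its axis is this point's x. The rack's two rails, 110 mm apart, are at most 31 mm high, with only a 4 mm board between them, so the bar can be gripped from above at mid-length.
- stand_seat (a point): Where the bar's centre belongs on the green stand (fixed, at the robot's right): 87 mm above the bench, midway between its two vee blocks. x runs along the vees, z is up. The blocks, 64 mm wide and 20 mm thick along x, stand 50 mm either side (80 mm gap) on a 12 mm base plate 150 x 90. 90 degree vees: bottom 17 mm below this point, lips 1 mm below it and 32 mm apart.
- steel_center (a point): Bright grey steel bar of the same size, beside the brass one in the rack; leave it there. The rack holds three bars side by side, in any order, parallel, 75 mm apart axis to axis. The point is its centre, its axis is x.
- black_center (a point): Black plastic bar of the same size, in the same rack; leave it there. The point is its centre, its axis is x.
Mind the look-alikes: they are no part of the job. There is more than one size of the part that bears brass_center; the job needs the smaller. What is shaped like the part that bears stand_seat but pink is not meant.

How it is judged:
By the outcome, as a careful person would: the job done as asked, in the order asked, and still so for the second after the job is handed in, with the robot touching nothing.
It also fails if it takes over 37 s, if anything falls off the work surface, if the arm or the gripper's body presses on something with over 40 N, if the wrist force passes 120 N, or if a joint passes its speed limit or range.

## Working session

There is one attempt and no reset: what is moved stays moved. The work goes in short steps, Python scripts to look and compute and a tool call to move; the robot and the scene stay as the last step left them, time stands still between calls to the robot, and variables do not carry over. Pictures are saved under pics/ and viewed, on a budget of 10 in all, crops included, one or two more only if the job needs it, and the job is handed in when it is done.

Besides the shell and the picture viewer there is one more tool, called by a JSON object that holds its "api" and its "payload". carry_out: Moves the arm, as the interface text tells. Its arguments: {"type":"object","properties":{"deltas":{"type":"array"}},"required":["deltas"]}

```bash
mkdir -p pics; python3 - <<'E'
from bench import env, imaging
import cv2,numpy as np,pickle
s=env.get_state();print(s['time_s'],s['ee_pos'],s['tool_rot'],s['grip_width'])
d={n:imaging.snapshot(n) for n in("top","side","wrist")}
pickle.dump(d,open('d0.pkl','wb'))
for n in d: print(n,d[n]['fx'],d[n]['cx'],d[n]['cy'],(-d[n]['R'].T@d[n]['t']).round(3),d[n]['R'].round(2).tolist())
cv2.imwrite('pics/top0.png',cv2.resize(d['top']['color'][...,::-1],(800,600),interpolation=cv2.INTER_CUBIC))
a=np.hstack([d['side']['color'],d['wrist']['color']])[...,::-1]
cv2.imwrite('pics/sw0.png',cv2.resize(a,(800,300),interpolation=cv2.INTER_AREA))
E
```

```text
0.0 [0.22850062 0.4999385  0.24475327] [-0.38238122  0.59529604  0.38197476  0.59456077] 0.08551008999804285
top 351.22132893712165 261.39222373556737 195.2692785762862 [0.315 0.058 1.036] [[-0.02, -1.0, -0.01], [-0.99, 0.02, -0.14], [0.14, 0.01, -0.99]]
side 436.1169608593108 255.77717249174057 187.59798126452336 [-0.119 -0.55   0.826] [[0.74, -0.68, -0.01], [-0.45, -0.48, -0.75], [0.5, 0.56, -0.66]]
wrist 342.1881602487968 249.40687343924168 193.96237055730856 [0.163 0.53  0.373] [[0.42, 0.91, -0.0], [0.87, -0.4, 0.29], [0.26, -0.12, -0.96]]
```

View pics/top0.png

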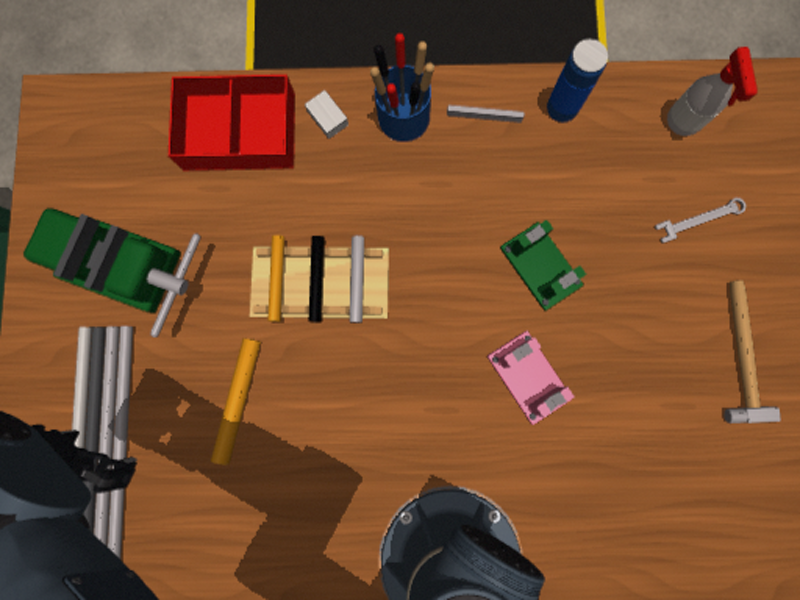

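View pics/sw0.png

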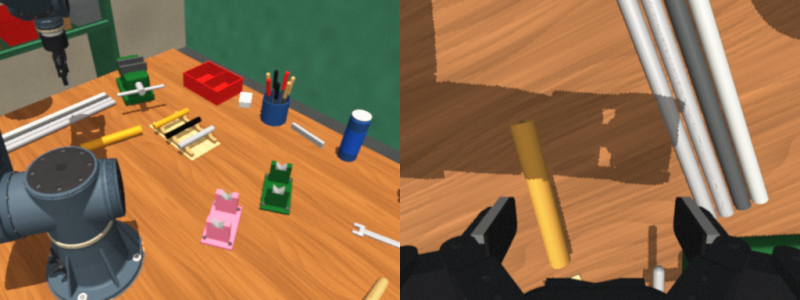

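Candidates for brass: the bar in the rack at (277,278) and a longer brass bar on the bench at (237,400), which is the larger look-alike. I choose the rack bar. Candidates for the stand: green at (543,264), pink at (530,378, not meant), and the green vise at (105,260, a different thing). I choose the green stand. One close crop of both to check.

```bash
python3 - <<'E'
import cv2,numpy as np,pickle
c=pickle.load(open('d0.pkl','rb'))['top']['color'][...,::-1]
a=c[140:215,155:255];b=c[135:210,300:400]
f=lambda x:cv2.resize(x,None,fx=8,fy=8,interpolation=cv2.INTER_CUBIC)[:600]
r=cv2.resize(np.hstack([a[:,:50*2],b]),None,fx=4,fy=4,interpolation=cv2.INTER_CUBIC)
cv2.imwrite('pics/crop.png',r)
E
```

```text
(no output)
```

View pics/crop.png

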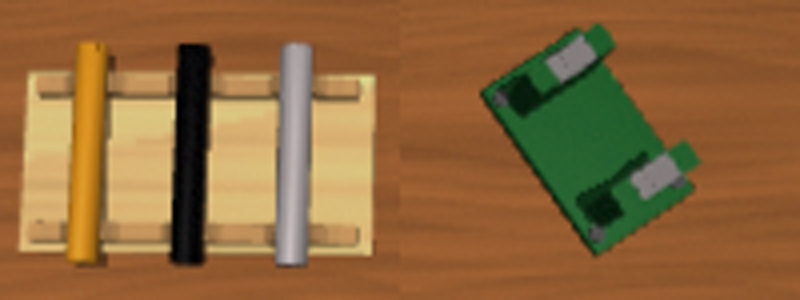

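Crop: the brass bar (ends at crop pixels (92,42) and (82,263)) lies alone at the rack's left side, then black, then steel. The green stand's plate corners are at (482,93), (597,255), (692,187) and (577,28). Now I'll compute positions.

```bash
cat > h.py <<'E'
import numpy as np
def ray(s,u,v,z):
    d=s['R'].T@np.array([(u-s['cx'])/s['fx'],(v-s['cy'])/s['fy'],1]); o=-s['R'].T@s['t']
    return o+d*(z-o[2])/d[2]
def proj(s,X):
    c=s['R']@np.asarray(X)+s['t']; return s['fx']*c[0]/c[2]+s['cx'],s['fy']*c[1]/c[2]+s['cy']
E
python3 - <<'E'
import pickle,numpy as np
from h import *
from scipy.spatial.transform import Rotation as R
from bench import env
t=pickle.load(open('d0.pkl','rb'))['top']
f=lambda x,y,z:ray(t,155+x/4-.375,140+y/4-.375,z)
g=lambda x,y,z:ray(t,300+(x-400)/4-.375,135+y/4-.375,z)
a=f(92,42,.047);b=f(82,263,.035);print('brass',a,b,(a+b)/2,np.linalg.norm(a-b),np.degrees(np.arctan2(*(a-b)[1::-1])))
P=[g(*p,.012) for p in((482,93),(577,28),(692,187),(597,255))]
print(np.round(P,4),np.mean(P,0),[np.linalg.norm(P[i]-P[i-1]) for i in range(4)])
for i,j in((0,3),(1,2)): print(np.degrees(np.arctan2(*(P[i]-P[j])[1::-1])))
V=[g(572,57,.078),g(656,177,.078)];print('vee',V,np.mean(V,0),np.linalg.norm(V[0]-V[1]),np.degrees(np.arctan2(*(V[0]-V[1])[1::-1])))
print(R.from_quat(env.get_state()['tool_rot']).as_matrix().round(3))
E
```

```text
brass [0.59198231 0.30742686 0.047     ] [0.43205636 0.3149997  0.035     ] [0.51201934 0.31121328 0.041     ] 0.16055421966887612 -2.71105520398272
[[ 0.5694 -0.1104  0.012 ]
 [ 0.6179 -0.1835  0.012 ]
 [ 0.4952 -0.2621  0.012 ]
 [ 0.446  -0.1896  0.012 ]] [ 0.53212033 -0.18638409  0.012     ] [np.float64(0.14660990709959792), np.float64(0.08780650425938138), np.float64(0.14566918187288955), np.float64(0.08764006868700738)]
32.69496058924692
32.62183540029672
vee [array([ 0.57752824, -0.16342778,  0.078     ]), array([ 0.49109567, -0.21708026,  0.078     ])] [ 0.53431196 -0.19025402  0.078     ] 0.10173091166717857 31.82968691508171
[[-0.    -0.909  0.416]
 [-0.001  0.416  0.909]
 [-1.     0.    -0.001]]
```

{"api": "carry_out", "payload": {"deltas": [[-0.4,0.89,-0.59,-0.3,0,0,0.03],[-0.4,0.89,-0.59,-0.3,0,0,0.03],[-0.4,0.89,-0.59,-0.3,0,0,0.03],[-0.4,0.89,-0.59,-0.3,0,0,0.03],[-0.4,0.89,-0.59,-0.3,0,0,0.03],[-0.4,0.89,-0.59,-0.3,0,0,0.03],[-0.4,0.89,-0.59,-0.3,0,0,0.03],[-0.4,0.89,-0.59,-0.3,0,0,0.03]]}}

```text
time_s: 0.95
ee_pos: [0.3735, 0.4026, 0.1943]
tool_rot: [-0.44, 0.555, 0.439, 0.553]
wrist_force: [-0.1, -0.6, 0.4]
grip_width: 0.0601
```

{"api": "carry_out", "payload": {"deltas": [[-0.4,0.89,-0.59,-0.3,0,0,0.03],[-0.4,0.89,-0.59,-0.3,0,0,0.03],[-0.4,0.89,-0.59,-0.3,0,0,0.03],[-0.4,0.89,-0.59,-0.3,0,0,0.03],[-0.4,0.89,-0.59,-0.3,0,0,0.03],[-0.4,0.89,-0.59,-0.3,0,0,0.03],[-0.4,0.89,-0.59,-0.3,0,0,0.03],[-0.4,0.5,-0.4,-0.3,0,0,0.03]]}}

```text
time_s: 1.75
ee_pos: [0.5135, 0.3065, 0.1424]
tool_rot: [-0.492, 0.51, 0.492, 0.506]
wrist_force: [-0.4, -0.3, 0.4]
grip_width: 0.0597
```

```bash
python3 - <<'E'
from bench import env, imaging
import cv2,pickle
from scipy.spatial.transform import Rotation as R
import numpy as np
w=imaging.snapshot("wrist");s=env.get_state()
pickle.dump((w,s),open('w1.pkl','wb'));print(s['ee_pos'],s['qpos'].round(2) if hasattr(s['qpos'],'round') else s['qpos']);M=R.from_quat(s['tool_rot']).as_matrix();print(M.round(3),np.degrees(np.arctan2(M[1,2],M[0,2])))
cv2.imwrite('pics/w1.png',cv2.resize(w['color'][...,::-1],(800,600),interpolation=cv2.INTER_CUBIC))
E
```

```text
[0.51403299 0.30536085 0.1413122 ] [ 0.46  0.56  1.61 -0.    0.98 -1.08]
[[-0.005 -0.999  0.033]
 [-0.005  0.033  0.999]
 [-1.     0.005 -0.005]] 88.12364468417115
```

View pics/w1.png

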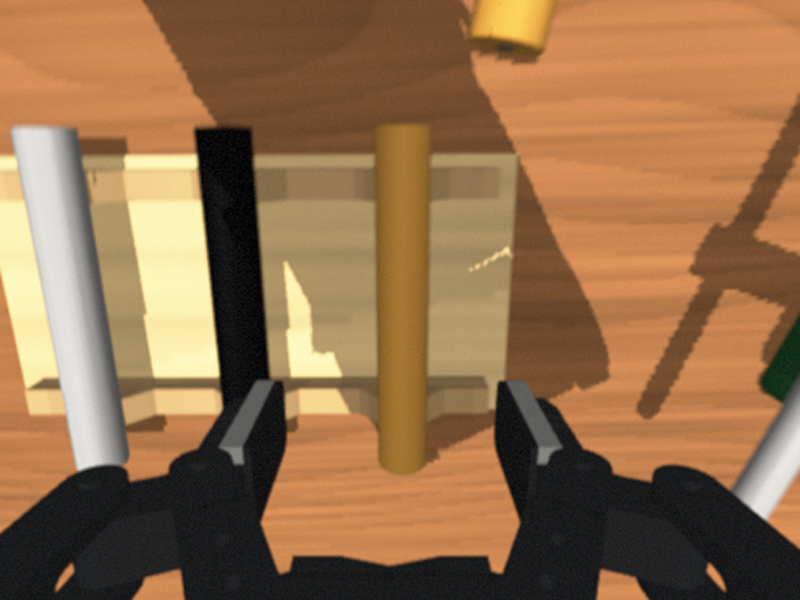

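Wrist view: the brass bar is between the jaws laterally, with ends at (403,124) and (402,471). The black and steel bars are at the left, clear of the fingers.

```bash
python3 - <<'E'
from h import *
import pickle
w,s=pickle.load(open('w1.pkl','rb'))
print(-w['R'].T@w['t'])
k=.64
a=ray(w,403*k,124*k,.047);b=ray(w,402*k,471*k,.048)
# lateral: mid of silhouette edges
print(a,b,(a+b)/2,np.linalg.norm(a-b),np.degrees(np.arctan2(*(b-a)[1::-1])))
E
```

```text
[0.44179932 0.30965914 0.27087689]
[0.43347599 0.31424609 0.047     ] [0.59098953 0.30963143 0.048     ] [0.51223276 0.31193876 0.0475    ] 0.15758429611622154 -1.6781081775239692
```

{"api": "carry_out", "payload": {"deltas": [[-0.4,-0.1,0.3,-0.3,0,0,0],[-0.4,0,0.02,-0.9,0,0,0],[-0.4,0,0,-0.9,0,0,0],[-0.4,0,0,-0.9,0,0,0],[-0.4,0,0,-0.9,0,0,0],[-0.4,0,0,-0.9,0,0,0],[-0.4,0,0,-0.4,0,0,0],[-0.4,0,0,0,0,0,0]]}}

```text
time_s: 2.6
ee_pos: [0.5066, 0.3176, 0.0327]
tool_rot: [-0.491, 0.511, 0.492, 0.506]
wrist_force: [-0.1, -0.0, 0.9]
grip_width: 0.06
```

{"api": "carry_out", "payload": {"deltas": [[-0.4,0.27,-0.28,0,0,0,0],[-0.4,0,0,0,0,0,0],[1,0,0,0,0,0,0],[1,0,0,0,0,0,0],[1,0,0,0,0,0,0],[1,0,0,0,0,0,0],[1,0,0,0,0,0,0],[1,0,0,0,0,0,0]]}}

```text
time_s: 3.4
ee_pos: [0.5132, 0.3123, 0.0358]
tool_rot: [-0.491, 0.51, 0.491, 0.507]
wrist_force: [0.2, -1.8, -0.1]
grip_width: 0.0221
```

{"api": "carry_out", "payload": {"deltas": [[1,0,0,0.2,0,0,0],[1,0,0,0.4,0,0,0],[1,0,0,0.7,0,0,0],[1,0,0,0.9,0,0,0],[1,0,0,0.9,0,0,0],[1,0,0,0.9,0,0,0],[1,0,0,0.9,0,0,0],[1,0,0,0.9,0,0,0]]}}

```text
time_s: 4.2
ee_pos: [0.5102, 0.3112, 0.158]
tool_rot: [-0.491, 0.512, 0.492, 0.505]
wrist_force: [0.6, 0.6, -5.3]
grip_width: 0.0223
```

```bash
python3 - <<'E'
from bench import env, imaging
import cv2,pickle
w=imaging.snapshot("wrist");s=env.get_state()
pickle.dump((w,s),open('w2.pkl','wb'));print(s['ee_pos'],s['tool_rot'],s['wrist_force'],s['wrist_torque'],s['grip_width'])
cv2.imwrite('pics/w2.png',cv2.resize(w['color'][...,::-1],(800,600),interpolation=cv2.INTER_CUBIC))
E
```

```text
[0.511512   0.31191576 0.16137728] [-0.49105897  0.51080111  0.49144493  0.50638444] [ 2.36393536  1.97432138 -1.01895798] [ 0.11342552 -0.19546528  0.00090806] 0.0224683562577118
```

View pics/w2.png

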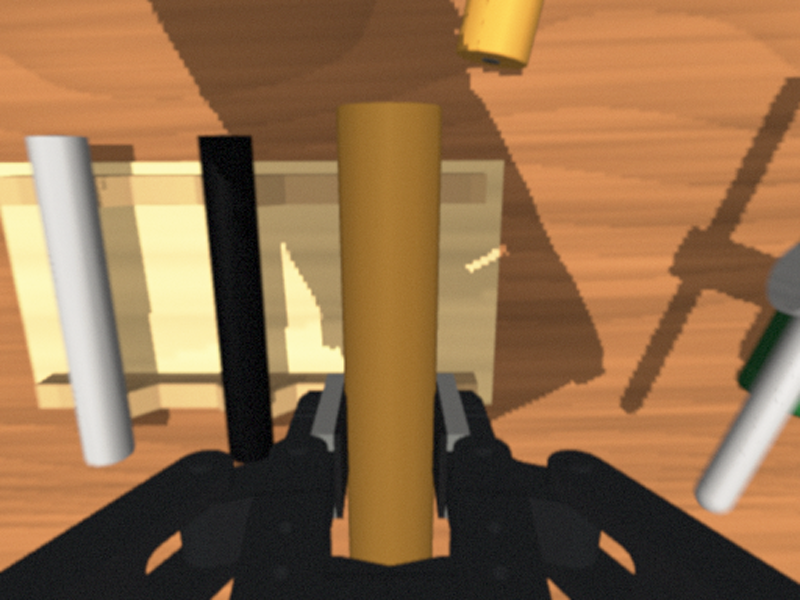

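The brass bar is held between the pads and nothing else has moved. Its end is at (390,103). Its edges are 339–441 near the end and about 349–434 at row 500. I'll work out the bar's offset and tilt in the grip.

```bash
python3 - <<'E'
from h import *
import pickle
w,s=pickle.load(open('w2.pkl','rb'))
k=.64;o=-w['R'].T@w['t'];e=np.array(s['ee_pos'])
def dr(u,v):
    d=w['R'].T@np.array([(u*k-w['cx'])/w['fx'],(v*k-w['cy'])/w['fy'],1]);return d/np.linalg.norm(d)
for v,l,r in((120,339,441),(250,341,439),(350,344,437),(500,349,434)):
    a,b=dr(l,v),dr(r,v)
    # plane tangent geometry in cross-section (y,z)
    th=lambda d:np.arctan2(d[1],-d[2]); h=abs(th(a)-th(b))/2; m=(th(a)+th(b))/2; D=.012/np.sin(h)
    y=o[1]+D*np.sin(m); z=o[2]-D*np.cos(m)
    print(v,'axis y,z rel TCP',y-e[1],z-e[2])
for dz in(.0,.003,.006): print('end x rel', ray(w,390*k,103*k,e[2]+dz+.011)-e)
E
```

```text
120 axis y,z rel TCP 0.002250111984029801 -0.007925980743416439
250 axis y,z rel TCP 0.0012305025475081721 -0.004548746112506247
350 axis y,z rel TCP 0.0004664432650328121 -0.004372039195448124
500 axis y,z rel TCP -0.0007988519890693158 -0.004833500235971566
end x rel [-0.08130307  0.00244141  0.011     ]
end x rel [-0.08106931  0.00245077  0.014     ]
end x rel [-0.08083556  0.00246013  0.017     ]
```

{"api": "carry_out", "payload": {"deltas": [[1,0.05,-0.3,0,0,0,0.03],[1,0.05,-0.6,0,0,0,0.03],[1,0.05,-0.9,0,0,0,0.03],[1,0.05,-0.9,0,0,0,0.03],[1,0.05,-0.9,0,0,0,0.03],[1,0.05,-0.9,0,0,0,0.03],[1,0.05,-0.9,0,0,0,0.03],[1,0.05,-0.9,0,0,0,0.03]]}}

```text
time_s: 5.05
ee_pos: [0.5182, 0.1835, 0.1658]
tool_rot: [0.54, -0.458, -0.539, -0.457]
wrist_force: [0.3, -0.2, -5.8]
grip_width: 0.0219
```

{"api": "carry_out", "payload": {"deltas": [[1,0.05,-0.9,0,0,0,0.03],[1,0.05,-0.9,0,0,0,0.03],[1,0.05,-0.9,0,0,0,0.03],[1,0.05,-0.9,0,0,0,0.03],[1,0.05,-0.9,0,0,0,0.03],[1,0.05,-0.9,0,0,0,0.03],[1,0.05,-0.9,0,0,0,0.03],[1,0.05,-0.9,0,0,0,0.03]]}}

```text
time_s: 5.85
ee_pos: [0.5246, 0.0335, 0.1682]
tool_rot: [0.582, -0.402, -0.581, -0.402]
wrist_force: [-0.1, 0.5, -5.5]
grip_width: 0.0219
```

{"api": "carry_out", "payload": {"deltas": [[1,0.03,-0.9,0,0,0,0.02],[1,0.03,-0.9,0,0,0,0.02],[1,0.03,-0.9,0,0,0,0.02],[1,0.03,-0.9,0,0,0,0.02],[1,0.03,-0.9,0,0,0,0.02],[1,0.03,-0.9,0,0,0,0.02],[1,0.03,-0.9,0,0,0,0.02],[1,0.03,-0.9,0,0,0,0.02]]}}

```text
time_s: 6.65
ee_pos: [0.5277, -0.1162, 0.1707]
tool_rot: [0.608, -0.363, -0.606, -0.364]
wrist_force: [-0.1, 0.0, -6.0]
grip_width: 0.0221
```

{"api": "carry_out", "payload": {"deltas": [[1,0.03,-0.9,0,0,0,0.02],[1,0.03,-0.9,0,0,0,0.02],[1,0.03,-0.7,0,0,0,0.02],[1,0.03,-0.5,0,0,0,0.02],[1,0.03,-0.3,0,0,0,0.02],[1,0.0,-0.1,-0.2,0,0,0],[1,0,0,-0.2,0,0,0],[1,0,0,-0.2,0,0,0]]}}

```text
time_s: 7.45
ee_pos: [0.5295, -0.1879, 0.1597]
tool_rot: [0.622, -0.338, -0.619, -0.339]
wrist_force: [0.0, 0.4, -5.6]
grip_width: 0.0222
```

```bash
python3 - <<'E'
from bench import env, imaging
import cv2,pickle,numpy as np
from scipy.spatial.transform import Rotation as R
w=imaging.snapshot("wrist");t=imaging.snapshot("top");d=imaging.snapshot("side");s=env.get_state()
pickle.dump((w,t,d,s),open('w3.pkl','wb'));M=R.from_quat(s['tool_rot']).as_matrix();print(s['time_s'],s['ee_pos'],np.degrees(np.arctan2(M[1,2],M[0,2])),M[:,0],s['wrist_force'],s['grip_width'])
c=t['color'][120:220,295:405];e=d['color'][160:260,250:360]
f=lambda x,a:cv2.resize(x,None,fx=a,fy=a,interpolation=cv2.INTER_CUBIC)
A=np.hstack([f(c,3.63),f(e,3.63)]);B=f(w['color'],A.shape[1]/512)
cv2.imwrite('pics/w3.png',cv2.resize(w['color'],(800,600),interpolation=cv2.INTER_CUBIC)[...,::-1]);cv2.imwrite('pics/ts3.png',A[...,::-1]);print(A.shape)
E
```

```text
7.6 [ 0.52942534 -0.18781145  0.15965964] 122.78294162851294 [ 3.73584540e-03 -2.45820285e-04 -9.99992991e-01] [-0.55736542  1.05232609 -5.56505633] 0.021898843330914738
(363, 798, 3)
```

View pics/w3.png

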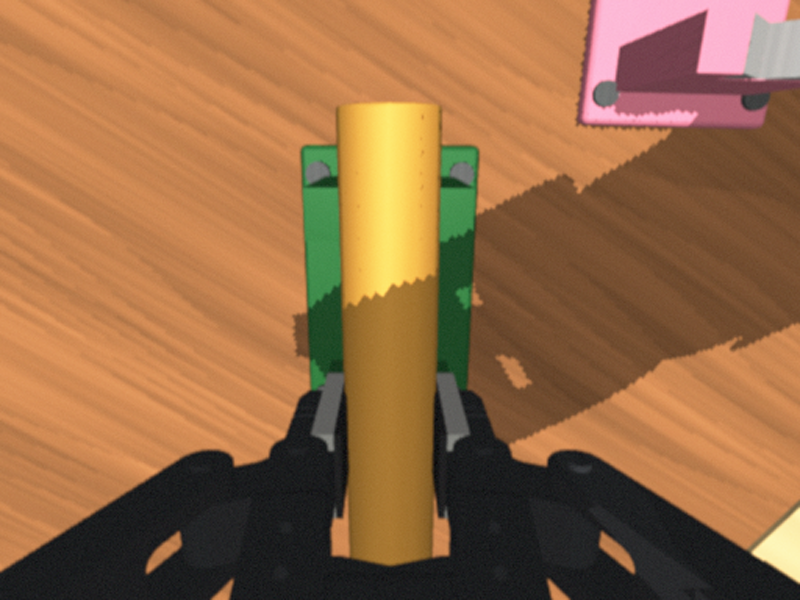

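View pics/ts3.png

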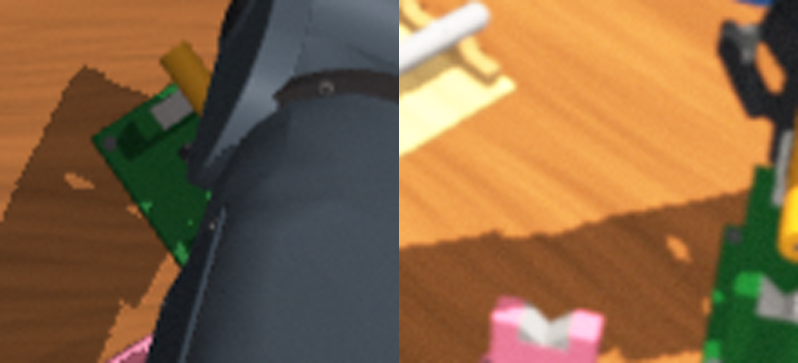

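Wrist view: the plate's end corners are at (302,148) and (478,148), midpoint 390. The bar end's middle is at (390,103) and both midlines run vertically, so lateral position and yaw agree. The side and top crops show little, because the arm hides the bar. Next, the along-axis offset.

```bash
python3 - <<'E'
from h import *
import pickle
w,t,d,s=pickle.load(open('w3.pkl','rb'))
k=.64;e=np.array(s['ee_pos']);e[2]=0
u=np.array([np.cos(np.radians(32.6)),np.sin(np.radians(32.6)),0]);n=np.array([-u[1],u[0],0])
L,Rr=ray(w,302*k,148*k,.012),ray(w,478*k,148*k,.012);P=(L+Rr)/2
for h in(-.004,.001):
  B=ray(w,390*k,103*k,s['ee_pos'][2]+h+.011); 
  print('bar c along,lat rel TCP',(B-e)@u+.08,(B-e)@n)
  print('side px of bar centre & ends',[np.round(proj(d,np.r_[s['ee_pos'][:2],s['ee_pos'][2]+h]+u*q)) for q in(-.08,0,.08)])
print('plate c along,lat rel TCP',(P-e)@u+.075,(P-e)@n,np.linalg.norm(L-Rr),np.degrees(np.arctan2(*(L-Rr)[1::-1])), P+.075*u)
E
```

```text
bar c along,lat rel TCP -0.0005527749368146734 -0.0002483129763242255
side px of bar centre & ends [array([359., 229.]), array([363., 204.]), array([365., 181.])]
bar c along,lat rel TCP -0.0002256780685890719 -0.00023513215361906133
side px of bar centre & ends [array([360., 228.]), array([363., 202.]), array([366., 180.])]
plate c along,lat rel TCP 0.0052450376944316035 -0.0006088814705337907 0.08715645973814337 -57.222465094988074 [ 0.53417209 -0.18549853  0.012     ]
```

{"api": "carry_out", "payload": {"deltas": [[1,0.24,0.12,-0.2,0,0,0],[1,0,0,-0.4,0,0,0],[1,0,0,-0.5,0,0,0],[1,0,0,-0.5,0,0,0],[1,0,0,-0.5,0,0,0],[1,0,0,-0.3,0,0,0],[1,0,0,-0.2,0,0,0],[1,0,0,0,0,0,0]]}}

```text
time_s: 8.4
ee_pos: [0.5343, -0.1844, 0.1021]
tool_rot: [0.622, -0.338, -0.62, -0.339]
wrist_force: [0.5, -0.3, -5.5]
grip_width: 0.0221
```

```bash
python3 - <<'E'
from bench import env, imaging
import cv2,pickle,numpy as np
w=imaging.snapshot("wrist");d=imaging.snapshot("side");s=env.get_state()
pickle.dump((w,d,s),open('w4.pkl','wb'));print(s['time_s'],s['ee_pos'],s['wrist_force'],s['grip_width'])
e=d['color'][170:280,310:420]
A=np.hstack([cv2.resize(w['color'][:,130:370],(300,480)),cv2.resize(e,(480,480),interpolation=cv2.INTER_CUBIC)])
cv2.imwrite('pics/s4.png',A[...,::-1])
E
```

```text
8.5 [ 0.5346597  -0.18452293  0.10286706] [ 5.61579162e-03 -5.17486599e-01 -5.84596176e+00] 0.022434141936037603
```

View pics/s4.png

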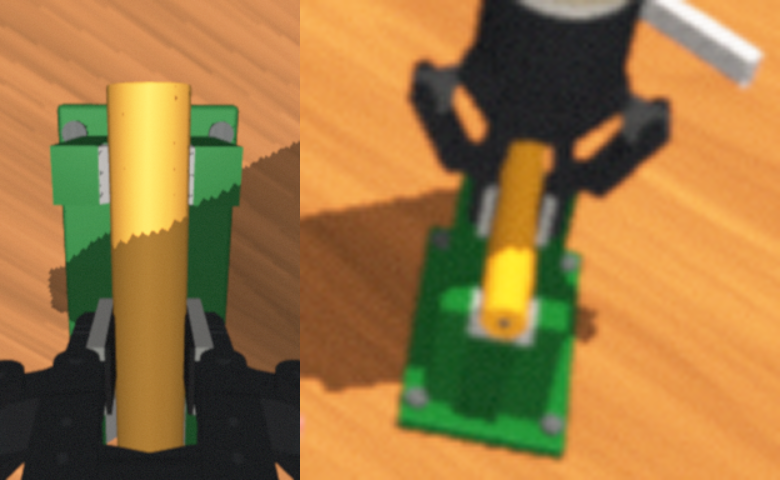

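The bar sits above both vees. In the wrist view the bar's midline is at 149 and the vee's middle at about 147, roughly 1 mm off, so I'll correct by a hair and lower gently.

{"api": "carry_out", "payload": {"deltas": [[1,0.02,-0.04,-0.15,0,0,0],[1,0,0,-0.15,0,0,0],[1,0,0,-0.15,0,0,0],[1,0,0,-0.1,0,0,0],[1,0,0,-0.05,0,0,0],[1,0,0,-0.05,0,0,0],[1,0,0,0,0,0,0],[1,0,0,0,0,0,0]]}}

```text
time_s: 9.3
ee_pos: [0.5358, -0.1857, 0.0899]
tool_rot: [0.623, -0.338, -0.619, -0.339]
wrist_force: [-0.1, 0.4, -6.3]
grip_width: 0.0219
```

{"api": "carry_out", "payload": {"deltas": [[1,0,0,-0.05,0,0,0],[1,0,0,-0.05,0,0,0],[1,0,0,-0.05,0,0,0],[1,0,0,0,0,0,0],[1,0,0,0,0,0,0],[1,0,0,0,0,0,0],[1,0,0,0,0,0,0],[1,0,0,0,0,0,0]]}}

```text
time_s: 10.1
ee_pos: [0.5359, -0.1857, 0.0871]
tool_rot: [0.623, -0.338, -0.619, -0.339]
wrist_force: [1.1, 0.4, -5.5]
grip_width: 0.0218
```

{"api": "carry_out", "payload": {"deltas": [[1,0,0,-0.05,0,0,0],[1,0,0,0,0,0,0],[1,0,0,-0.05,0,0,0],[1,0,0,0,0,0,0],[1,0,0,0,0,0,0],[1,0,0,0,0,0,0],[1,0,0,0,0,0,0],[1,0,0,0,0,0,0]]}}

```text
time_s: 10.9
ee_pos: [0.536, -0.1858, 0.0863]
tool_rot: [0.623, -0.338, -0.619, -0.339]
wrist_force: [-1.2, 1.4, -0.2]
grip_width: 0.0217
```

Contact: the load went from -5.6 N to -0.2 N. A slight press, and I'll read it again before opening.

{"api": "carry_out", "payload": {"deltas": [[1,0,0,-0.04,0,0,0],[1,0,0,-0.04,0,0,0],[1,0,0,0,0,0,0],[1,0,0,0,0,0,0],[1,0,0,0,0,0,0],[1,0,0,0,0,0,0],[1,0,0,0,0,0,0],[1,0,0,0,0,0,0]]}}

```text
time_s: 11.7
ee_pos: [0.5361, -0.1858, 0.0863]
tool_rot: [0.623, -0.338, -0.619, -0.339]
wrist_force: [-1.5, 1.5, -0.0]
grip_width: 0.0224
```

{"api": "carry_out", "payload": {"deltas": [[1,0,0,-0.1,0,0,0],[1,0,0,-0.1,0,0,0],[1,0,0,-0.05,0,0,0],[1,0,0,-0.05,0,0,0],[1,0,0,-0.05,0,0,0],[1,0,0,-0.05,0,0,0],[1,0,0,-0.05,0,0,0],[1,0,0,-0.05,0,0,0]]}}

```text
time_s: 12.5
ee_pos: [0.5361, -0.1858, 0.0862]
tool_rot: [0.624, -0.338, -0.618, -0.339]
wrist_force: [-7.2, 3.1, 13.3]
grip_width: 0.0222
```

It is seated firmly: 13 N upward without sinking. Release and retreat straight up.

{"api": "carry_out", "payload": {"deltas": [[1,0,0,0,0,0,0],[1,0,0,0,0,0,0],[0.2,0,0,0,0,0,0],[0,0,0,0,0,0,0],[-0.4,0,0,0,0,0,0],[-0.4,0,0,0,0,0,0],[-0.4,0,0,0,0,0,0],[-0.4,0,0,0,0,0,0]]}}

```text
time_s: 13.3
ee_pos: [0.5377, -0.1865, 0.0868]
tool_rot: [0.625, -0.338, -0.617, -0.339]
wrist_force: [-0.4, 0.6, 0.0]
grip_width: 0.0599
```

{"api": "carry_out", "payload": {"deltas": [[-0.4,0,0,0.2,0,0,0],[-0.4,0,0,0.4,0,0,0],[-0.4,0,0,0.6,0,0,0],[-0.4,0,0,0.9,0,0,0],[-0.4,0,0,0.9,0,0,0],[-0.4,0,0,0.9,0,0,0],[-0.4,0,0,0.9,0,0,0],[-0.4,0,0,0.9,0,0,0]]}}

```text
time_s: 14.1
ee_pos: [0.5369, -0.1862, 0.2091]
tool_rot: [0.625, -0.338, -0.617, -0.339]
wrist_force: [0.4, -0.6, 0.4]
grip_width: 0.0597
```

{"api": "carry_out", "payload": {"deltas": [[-0.4,-0.5,0.9,0.4,0,0,0],[-0.4,-0.5,0.9,0.4,0,0,0],[-0.4,-0.5,0.9,0.4,0,0,0],[-0.4,-0.5,0.9,0.4,0,0,0],[-0.4,-0.5,0.9,0.4,0,0,0],[-0.4,-0.5,0.9,0.4,0,0,0],[-0.4,-0.5,0.9,0.4,0,0,0],[-0.4,-0.5,0.9,0.4,0,0,0]]}}

```text
time_s: 14.9
ee_pos: [0.4546, -0.0391, 0.2866]
tool_rot: [0.629, -0.338, -0.612, -0.34]
wrist_force: [0.2, 0.2, 0.7]
grip_width: 0.0599
```

```bash
python3 - <<'E'
from bench import env, imaging
import cv2,pickle,numpy as np
t=imaging.snapshot("top");d=imaging.snapshot("side");s=env.get_state()
pickle.dump((t,d,s),open('w5.pkl','wb'));print(s['time_s'],s['ee_pos'],s['wrist_force'],s['grip_width'])
f=lambda x:cv2.resize(x,(400,400),interpolation=cv2.INTER_CUBIC)
cv2.imwrite('pics/f5.png',np.hstack([f(t['color'][120:220,300:400]),f(d['color'][170:270,310:410])])[...,::-1])
E
```

```text
15.0 [ 0.454643   -0.03846661  0.28729017] [-0.89472154 -0.74336819  0.3822329 ] 0.0597526197149606
```

View pics/f5.png

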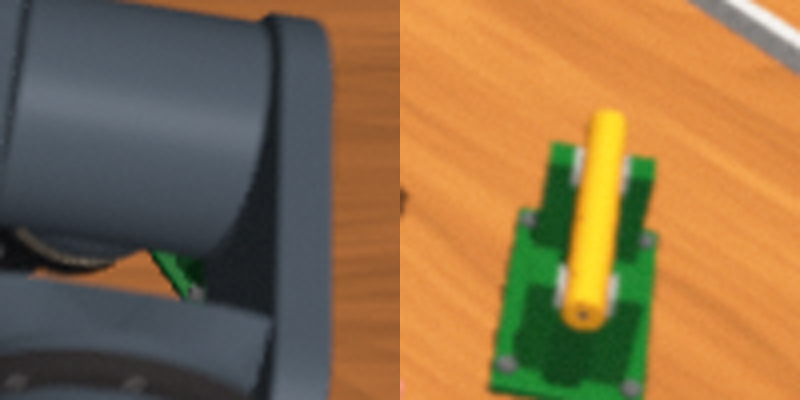

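The side view shows the bar lying in both vees: near end face at (583,315), far end at (610,110), stand screws at (507,363), (632,387), (530,218) and (648,241). A quick evenness check using the same view.

```bash
python3 - <<'E'
from h import *
import pickle
t,d,s=pickle.load(open('w5.pkl','rb'))
g=lambda x,y,z:ray(d,310+(x-400)/4-.375,170+y/4-.375,z)
S=[g(*p,.014) for p in((507,363),(632,387),(530,218),(648,241))];c=np.mean(S,0);u=(S[2]+S[3]-S[0]-S[1])/2;print(np.linalg.norm(u));u/=np.linalg.norm(u)
n,f=g(583,315,.087),g(610,110,.098)
print(c,np.degrees(np.arctan2(u[1],u[0])),'near',(n-c)@u,'far',(f-c)@u)
E
```

```text
0.12142995546256287
[ 0.53542019 -0.18591445  0.014     ] 32.324368789210084 near -0.07832992914840489 far 0.0822725493135557
```

```bash
python3 -c "
from bench import order
print(order.hand_in())"
```

```text
the job is handed in; nothing more can be done
None
```

I gripped the smaller brass bar at mid-length in the rack, carried it over and lowered it into the green vee stand. I then opened the gripper, moved clear and handed the job in at about 15 s on the robot's clock, against the 37 s limit.

- **Seating:** As I lowered the bar, its weight came off the wrist at the expected height. It then took a light push of about 13 N without sinking.
- **Final side view:** The bar lies in both vees. Its ends measure 78 mm and 82 mm from the stand's centre, so it is even to about 2 mm, which is within the camera calibration.
- **Not checked:** The last top view was blocked by the arm. I last saw the steel and black bars lying in the rack just after lifting the brass one, and nothing went near them afterwards. No check failed.

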